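Put the spice jar away in the push-latch tip-out bin

TASK

Put the spice jar away: stand it cap up in the bamboo-fronted tip-out bin, and leave both tip-out bins, the bamboo and the blue one, clicked shut. Their push-push catches spring open or latch shut at alternate presses, and the bamboo bin may be open or shut to begin with, so look after each press; do not knock the jar over, and leave everything else where it is.

Things in the scene. Friction and masses are not known exactly. Their poses are not given: they have to be found in the camera images.
- jar: amber glass spice jar with a paper band and steel twist cap, a plain cylinder 50 across and 100 high (cap 49 across, from height 76 up), about 0.2 kg, loose, standing on the turntable. Origin: centre of its underside; z up through the cap
- bamboo: bamboo-fronted (pale wood) tip-out bin unit, fixed to the bar. Origin on the tile right below the front face of its shut bin; z up, x to its back (front faces -x), y along its width. Base and side cheeks 180 wide (y +-90), x 2 to 122, 105 high; two rear posts at x = 114 carry a wire shelf over it
- bamboo_bin (a joint): tip-out angle (rad) of the bamboo bin: 0 latched shut, front upright; 0.56 sprung open, top tipped 32 deg to the unit's -x; -0.08 pushed in to its stop. Push-push: pushed past -0.07 and let go, a shut bin springs fully open in about 1 s, an open one stays latched at 0; a shorter push changes nothing. 3 to 6 N at the press point, more at the stop. May start open or shut
- bamboo_press (a point): press point on the bamboo bin's front face (steel disc 22 across), 95 up the face from the hinge axis. Moves with the bin; x = inward normal of the face, y = width, z = up the face. The front panel is 156 wide, 10 thick and 118 high from the hinge axis
- bamboo_floor (a point): centre of the bamboo bin's inner floor, 45 behind the front face, 8 above the hinge axis. Moves with the bin; z = the bin's own up (vertical when shut, leaning 32 deg to the unit's -x when open), y = width, x = away from the front. Inside 70 (x) by 128 (y); front panel rises 110 above this floor, rear and side walls 67
- bamboo_pivot (a point): middle of the bamboo bin's hinge axis (along y), fixed, 28 above the tile, in the plane of the shut front face; axes as the unit
- blue: blue-fronted tip-out bin unit, fixed to the bar. Origin on the tile right below the front face of its shut bin; z up, x to its back (front faces -x), y along its width. Base and side cheeks 180 wide (y +-90), x 2 to 122, 105 high; two rear posts at x = 114 carry a wire shelf over it
- blue_bin (a joint): tip-out angle (rad) of the blue bin: 0 latched shut, front upright; 0.56 sprung open, top tipped 32 deg to the unit's -x; -0.08 pushed in to its stop. Push-push: pushed past -0.07 and let go, a shut bin springs fully open in about 1 s, an open one stays latched at 0; a shorter push changes nothing. 3 to 6 N at the press point, more at the stop. Starts shut
- blue_press (a point): press point on the blue bin's front face (steel disc 22 across), 95 up the face from the hinge axis. Moves with the bin; x = inward normal of the face, y = width, z = up the face. The front panel is 156 wide, 10 thick and 118 high from the hinge axis
- blue_floor (a point): centre of the blue bin's inner floor, 45 behind the front face, 8 above the hinge axis. Moves with the bin; z = the bin's own up (vertical when shut, leaning 32 deg to the unit's -x when open), y = width, x = away from the front. Inside 70 (x) by 128 (y); front panel rises 110 above this floor, rear and side walls 67
- blue_pivot (a point): middle of the blue bin's hinge axis (along y), fixed, 28 above the tile, in the plane of the shut front face; axes as the unit
- turntable: grey plastic turntable, fixed foot but its disc (250 across, top face 20 above the tile) turns freely with little friction. Origin: centre of the foot on the tile; it carries jar, bowl and pepper pot
- bowl: shallow white ceramic bowl, 110 across, 35 high, on the turntable; bystander. Origin: centre of underside
- pot: dark wooden pepper pot, 42 across, 98 high, on the turntable; bystander. Origin: centre of underside
- scoop: stainless scoop, cup 52 across and 30 high at the origin (centre of its underside), flat handle 123 long to its -x; bystander on the tile
- brush: red silicone brush 190 long, lying along its x, under 40 high; bystander. Origin: middle of its underside
- slidebox: bamboo box with sliding lid, 100 (x) by 150 (y) by 60 high; bystander. Origin: centre of underside
- mug: blue ceramic mug, 80 across, 90 high; bystander behind. Origin: centre of underside
- tin: plain aluminium tin, 68 across, 110 high; bystander to the right. Origin: centre of underside
- bamboo_shelf (a point): middle of the front bar of the wire shelf over the bamboo unit, 8 before the shut front face, 248 above the tile; axes as the unit. The shelf (bars 8 thick, open between, y +-88) runs from here 122 to the rear at this height: no room to come straight down on the bin, reach in under this bar with the tool leaning forward 25 to 40 deg
- blue_shelf (a point): middle of the front bar of the wire shelf over the blue unit, 8 before the shut front face, 248 above the tile; axes as the unit. The shelf (bars 8 thick, open between, y +-88) runs from here 122 to the rear at this height: no room to come straight down on the bin, reach in under this bar with the tool leaning forward 25 to 40 deg
Not all that is in view belongs to the job. What is shaped like the jar but turquoise is not meant.

How it is judged:
By the outcome, as a careful person would: the job done as asked, in the order asked, and still so for the second after the job is handed in, with the robot touching nothing.
It also fails if it takes over 72 s, if anything falls off the work surface, if the arm or the gripper's body presses on something with over 40 N, if the wrist force passes 120 N, or if a joint passes its speed limit or range.

ROBOT

A 7-joint arm with a two-finger parallel gripper is mounted at the origin on the work surface. World frame = base frame: x ahead of the robot, y to its left, z up, the work surface at z = 0. Lengths are in m, angles in rad, forces in N, time in s.
With the tool pointing down it reaches from about 0.425 to 0.875 m from the base axis. Payload 4.7 kg.
Tool frame: the origin (TCP) lies midway between the tips of the shut fingers; the grasp point (between the pads) lies 19 mm behind it; z points along the fingers, y is the direction in which the jaws open and shut (so a half turn about z gives the same grasp; the last joint's range is limited). The gripper opens to 87 mm and grips with 3 to 60 N. Pads are 19 mm wide; open, the fingers measure 117 mm over their backs; the gripper's body (75 mm by 190 mm) begins 51 mm behind the grasp point.
Start: joints at [-1.318, 0.321, -0.07, 1.45, 0.023, 1.371, -0.057], TCP at [0.154, 0.632, 0.223] pointing down, gripper open.
Joint ranges: [-2.86, 2.86], [-0.3, 2.09], [-1.38, 1.24], [0.06, 2.45], [-1.56, 4.7], [0.09, 2.05], [-2.69, 2.69]. Speed limits (rad/s): [2.57, 2.57, 3.14, 3.14, 3.14, 3.14, 3.14].

INTERFACE

Orientations are given as a rotation vector (axis times angle).
In Python, from bench import ctrl, optics gives the robot as it stands. The module is installed in compiled form; this text tells all that it offers.
- The arm moves only by the tool step_arm, never from a script. Its argument "deltas" is a list of rows, each a list of 7 numbers: the turn, a rotation vector about the tool's x, y, z in degrees, then the shift along the tool's x, y, z in mm, then the finger opening in mm, from 0 to 87. A call has exactly 8 rows; each row is the pose to reach, as a shift and turn from the pose commanded when the call began, along the tool's axes at that moment; what a row does not reach only later rows make up. A row lasts 1/8 s, in which the tool goes at most 62.5 mm and 10.7 degrees, less where a joint would pass 70% of its speed; a pose out of reach is approached as far as the arm can. A call with a gripper value outside its range is refused whole. The fingers move at their own pace and stop on an object; "newtons" is the grip in N (left out, the last holds). Time passes only in rows, so rows that repeat a pose let the fingers close, or fill a call up. It gives the time, the measured TCP pose, the force and the opening at its end, in the units of the state.
- ctrl.get_state(): the state, without advancing time (a new reading comes with each control period).
- optics.get_image(name): name is "scene" or "top" or "wrist"; returns the picture (480x640x3 uint8, red, green, blue); there is no depth.
- optics.get_calibration(name): a dict with "K" (3x3 intrinsics, pixels), "k1" (the pictures are not rectified: a ray, as slopes to the right and down, at radius r is drawn at 1 + k1 r^2 times it, then the intrinsics apply), "R" (3x3) and "t" (3): a world point X has camera coordinates R X + t. Camera axes: x right, y down, z forward; pixel columns grow to the right and rows downward; lengths in m; the calibration is good to about 2 mm. A picture is of the moment at which its call begins: read the wrist's pose just before it. get_calibration takes no time and is no camera call; for the wrist camera it gives the pose at the moment of the call.
- ctrl.close_job(): hands the job in, once; it reports no verdict.
The state is a dict: "time": time; "joint_positions": joint angles; "qd": joint speeds; "joint_torque": joint torques, N m; "position": TCP position; "tool_rot": TCP orientation; "ft_force": force on the tool from outside, world axes, zero at the start; "torque": the same for the moment, N m; "grip_width": opening from 0.0 (shut) to 1.0 (fully open).
Only numpy, scipy, OpenCV 4.12 (cv2) and the standard library are available. Lean on these libraries where they do the work, as an engineer would, in place of code of your own. Each camera call takes 0.05 s, during which the arm holds its last target.

## Working session

There is one attempt and no reset: what is moved stays moved. The work goes in short steps, Python scripts to look and compute and a tool call to move; the robot and the scene stay as the last step left them, time stands still between calls to the robot, and variables do not carry over. Pictures are saved under pics/ and viewed, and the job is handed in when it is done.

Besides the shell and the picture viewer there is one more tool, called after ">>>" in YAML: its name, and indented under it one key for each argument. step_arm: Moves the arm, as the interface text tells. Its arguments: {"type":"object","properties":{"deltas":{"type":"array"},"newtons":{"type":"number"}},"required":["deltas"]}

```bash
mkdir -p pics; cat > h.py <<'E'
import numpy as np, cv2
from bench import ctrl, optics
from scipy.spatial.transform import Rotation as Ro
def save(n,f):
    c=optics.get_calibration(n); im=optics.get_image(n); cv2.imwrite('pics/'+f+'.png',im[:,:,::-1]); np.savez('pics/'+f+'.npz',**c); return im,c
def ray(c,u,v):
    K=c['K'];x=(u-K[0,2])/K[0,0];y=(v-K[1,2])/K[1,1]
    rd=np.hypot(x,y); r=rd
    for _ in range(30): r=rd/(1+c['k1']*r*r)
    s=r/rd if rd>0 else 1
    d=c['R'].T@np.array([x*s,y*s,1]); o=-c['R'].T@c['t']; return o,d
def atz(c,u,v,z):
    o,d=ray(c,u,v); return o+d*(z-o[2])/d[2]
def proj(c,X):
    p=c['R']@np.asarray(X,float)+c['t'];x,y=p[:2]/p[2];f=1+c['k1']*(x*x+y*y)
    return np.array([c['K'][0,0]*x*f+c['K'][0,2],c['K'][1,1]*y*f+c['K'][1,2]])
def load(f): return dict(np.load('pics/'+f+'.npz'))
E
python3 - <<'E'
from h import *
np.set_printoptions(precision=3,suppress=True)
for n in ['scene','top','wrist']:
    im,c=save(n,n+'0'); print(n,c['K'].tolist(),c['k1'],-c['R'].T@c['t'],c['R'][2])
print(ctrl.get_state())
E
```

```text
scene [[521.0466799242512, 0.0, 320.17943557758537], [0.0, 521.0466799242512, 247.55988071701714], [0.0, 0.0, 1.0]] -0.1423818790070415 [1.123 0.183 1.046] [-0.552 -0.235 -0.8  ]
top [[533.5475123137398, 0.0, 316.1528719951674], [0.0, 533.5475123137398, 244.40063503191254], [0.0, 0.0, 1.0]] 0.029993463384090552 [ 0.228 -0.077  1.39 ] [ 0.21   0.004 -0.978]
wrist [[339.399222089861, 0.0, 323.15006073160157], [0.0, 339.399222089861, 239.3783468299099], [0.0, 0.0, 1.0]] 0.01107494594455204 [0.084 0.649 0.384] [ 0.258 -0.065 -0.964]
{'time': 0.15, 'joint_positions': array([-1.318,  0.322, -0.07 ,  1.451,  0.023,  1.371, -0.057]), 'qd': array([-0.   , -0.003, -0.   , -0.003,  0.001, -0.001, -0.002]), 'joint_torque': array([ -0.   , -49.179,  -0.405, -31.288,  -0.064,   0.04 ,   0.   ]), 'position': array([0.154, 0.631, 0.222]), 'tool_rot': array([-0.374, -3.119,  0.002]), 'ft_force': array([-0.398, -0.023, -0.427]), 'torque': array([-0.02 ,  0.012, -0.009]), 'grip_width': 0.9980080863436223}
```

View pics/scene0.png

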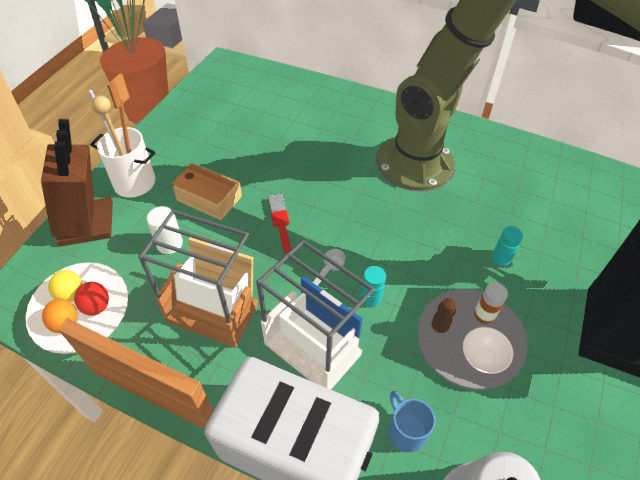

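View pics/top0.png

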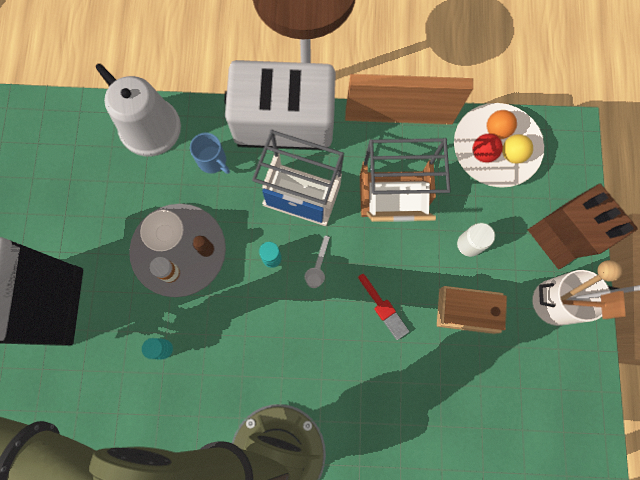

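View pics/wrist0.png

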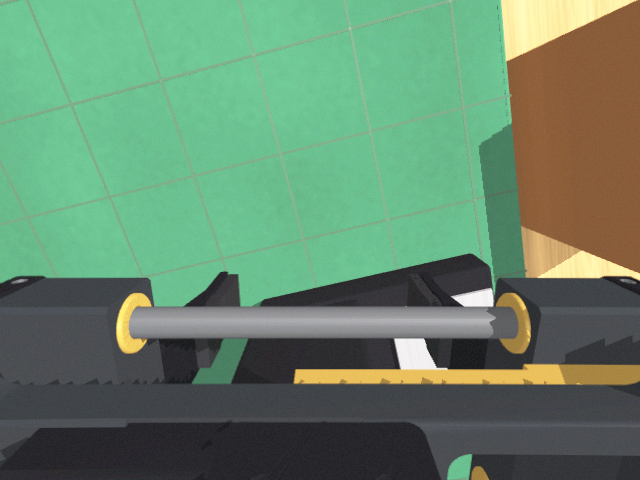

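The bamboo unit is at about (400,180) in the top view and its bin looks tipped out. The blue unit is at (300,180). The amber jar is at (162,270) in top and (490,303) in scene. I'll check enlarged crops.

```bash
python3 - <<'E'
import cv2
t=cv2.imread('pics/top0.png');s=cv2.imread('pics/scene0.png')
cv2.imwrite('pics/c1.png',cv2.resize(t[120:240,240:460],None,fx=3.6,fy=3.6,interpolation=2))
cv2.imwrite('pics/c2.png',cv2.resize(t[190:310,120:300],None,fx=4,fy=4,interpolation=2))
cv2.imwrite('pics/c3.png',cv2.resize(s[200:390,130:390],None,fx=3,fy=3,interpolation=2))
cv2.imwrite('pics/c4.png',cv2.resize(s[220:400,360:540],None,fx=3.3,fy=3.3,interpolation=2))
E
```

```text
(no output)
```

View pics/c1.png

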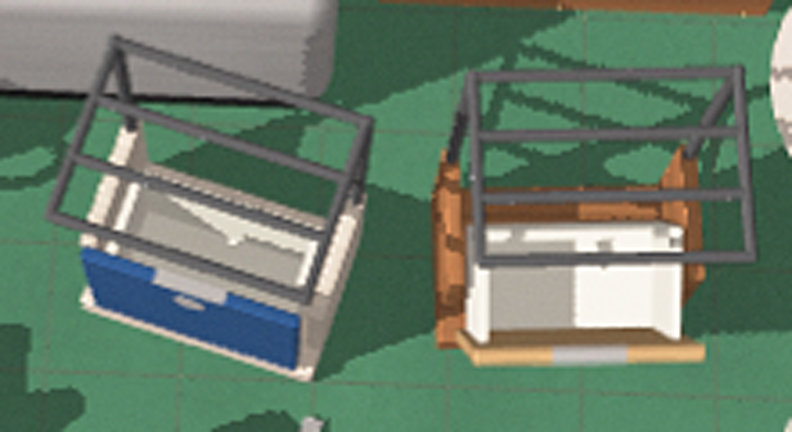

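View pics/c2.png

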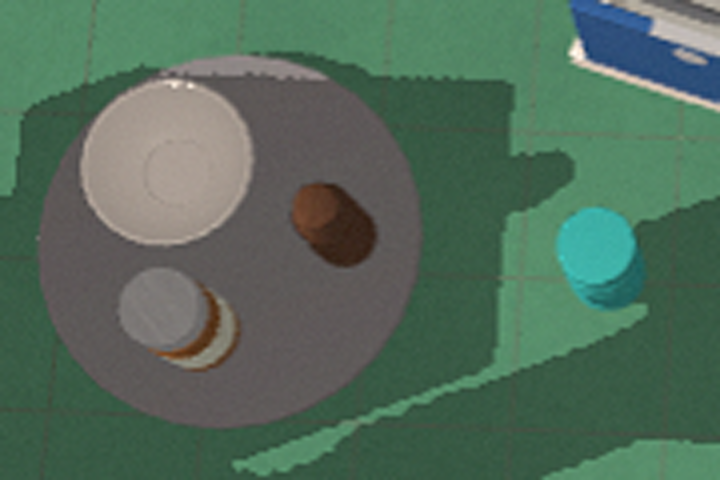

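View pics/c3.png

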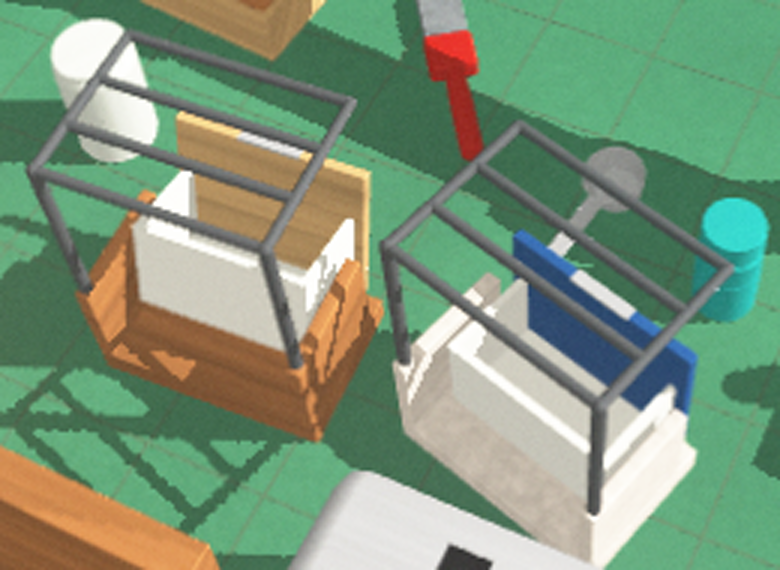

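View pics/c4.png

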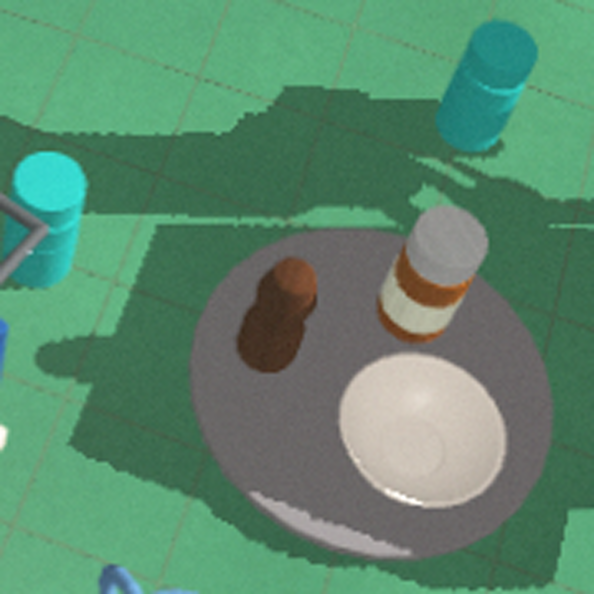

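The amber jar with the paper band and steel cap is at top (160,267) and scene (497,293). The two turquoise lookalikes, top (270,253) and (156,348), aren't meant. The crop confirms that only the one on the turntable fits. The bamboo bin looks open and the blue one shut. Next I'll fit poses.

```bash
cat > fit.py <<'E'
from h import *
from scipy.optimize import least_squares
np.set_printoptions(precision=4,suppress=True)
T=load('top0');S=load('scene0')
def T1(p): return (240+p[0]/3.6,120+p[1]/3.6)
def S1(p): return (130+p[0]/3,200+p[1]/3)
loc=[(-.008,.088,.248),(-.008,-.088,.248),(.114,.088,.248),(.114,-.088,.248)]
U={'bamboo':([(483,260),(752,258),(473,76),(740,70)],[(352,102),(128,38),(268,247),(37,170)]),
'blue':([(52,215),(310,297),(116,40),(370,121)],[(731,270),(521,125),(600,405),(387,246)])}
P={}
for n,(a,b) in U.items():
    a=[T1(p) for p in a];b=[S1(p) for p in b]
    def f(q,full=False):
        R=np.array([[np.cos(q[2]),-np.sin(q[2])],[np.sin(q[2]),np.cos(q[2])]])
        r=[]
        for l,pa,pb in zip(loc,a,b):
            X=np.r_[R@l[:2]+q[:2],l[2]]
            r+=list(proj(T,X)-pa)+list(proj(S,X)-pb)
        return np.array(r)
    s=least_squares(f,[.7,-.2,0]);P[n]=s.x;print(n,s.x,np.degrees(s.x[2]),s.fun)
def tri(obs):
    A=np.zeros((3,3));B=np.zeros(3)
    for c,u,v in obs:
        o,d=ray(c,u,v);d/=np.linalg.norm(d);M=np.eye(3)-np.outer(d,d);A+=M;B+=M@o
    return np.linalg.solve(A,B)
if __name__=='__main__':
    print('jar',tri([(T,160.5,267),(S,497,292.7)]),atz(T,160.5,267,.12),atz(S,497,292.7,.12))
    # front panel bamboo top edge
    print('panel L',tri([(T,*T1((476,362))),(S,*S1((368,172)))]),'R',tri([(T,*T1((704,352))),(S,*S1((180,117)))]))
    print('blue panel', tri([(T,*T1((297,317))),(S,*S1((517,233)))]),tri([(T,*T1((85,250))),(S,*S1((692,355)))]))
    for n in P:
        q=P[n];R=np.array([[np.cos(q[2]),-np.sin(q[2])],[np.sin(q[2]),np.cos(q[2])]])
        for th in (0,.56):
            for y in (.078,-.078):
                l=(-.118*np.sin(th),y); X=np.r_[R@l+q[:2],.028+.118*np.cos(th)];print(n,th,y,X)
    for nm,u,v,z in [('potbase',205,249,.02),('bowl',161,232,.05),('tt',177.5,250,.02),('pottop',200,240,.118)]: print(nm,atz(T,u,v,z))
    print('pot',tri([(T,120+318/4,190+203/4),(S,360+297/3.3,220+277/3.3)]))
    print('turq1',atz(T,120+597/4,190+245/4,.1),'turq2',atz(T,155,347,.1),'mug',atz(T,207,147,.09),'scoop',atz(T,315,277,.03))
E
python3 fit.py
```

```text
bamboo [ 0.6116 -0.2793  0.0602] 3.4477647242047307 [-2.3871 -0.2981  1.6947 -0.063   1.6284 -1.3175 -1.2718 -2.5799 -1.871
 -0.3871  1.5198  0.5523  1.1025 -0.2727 -2.69   -1.4864]
blue [ 0.602  -0.0098 -0.2892] -16.56737626422596 [-2.1455 -1.4395  0.7507  0.0956  0.483   0.1875 -2.0046 -1.8383 -1.5218
 -0.8554  1.4113  1.0501  0.9298  0.1617 -1.5372 -2.2938]
jar [0.4319 0.3033 0.1106] [0.4305 0.2997 0.12  ] [0.4386 0.3029 0.12  ]
panel L [ 0.5677 -0.2103  0.1198] R [ 0.581  -0.3654  0.1192]
blue panel [ 0.5865 -0.0841  0.1441] [0.6273 0.0613 0.1452]
bamboo 0 0.078 [ 0.6069 -0.2014  0.146 ]
bamboo 0 -0.078 [ 0.6162 -0.3571  0.146 ]
bamboo 0.56 0.078 [ 0.5443 -0.2052  0.128 ]
bamboo 0.56 -0.078 [ 0.5537 -0.3609  0.128 ]
blue 0 0.078 [0.6242 0.065  0.146 ]
blue 0 -0.078 [ 0.5798 -0.0845  0.146 ]
blue 0.56 0.078 [0.5642 0.0829 0.128 ]
blue 0.56 -0.078 [ 0.5197 -0.0667  0.128 ]
potbase [0.4985 0.2185 0.02  ]
bowl [0.5326 0.3283 0.05  ]
tt [0.493  0.2898 0.02  ]
pottop [0.501  0.2114 0.118 ]
pot [0.5005 0.2155 0.1103]
turq1 [0.4834 0.0431 0.1   ] turq2 [0.2423 0.299  0.1   ] mug [0.7534 0.2202 0.09  ] scoop [ 0.4344 -0.0719  0.03  ]
```

```bash
cat > ov.py <<'E'
from fit import *
import sys
def W(n,l):
    q=P[n];R=np.array([[np.cos(q[2]),-np.sin(q[2])],[np.sin(q[2]),np.cos(q[2])]]);return np.r_[R@np.array(l[:2])+q[:2],l[2]]
def B(n,th,l): # bin-local: x inward from front face,y,z up from hinge
    x,y,z=l;return W(n,(x*np.cos(th)-z*np.sin(th),y,.028+x*np.sin(th)+z*np.cos(th)))
def overlay(base,cname,pts_list,out,crop,f):
    im=cv2.imread('pics/'+base+'.png');c=load(cname);x0,x1,y0,y1=crop
    im=cv2.resize(im[y0:y1,x0:x1],None,fx=f,fy=f,interpolation=2)
    for pts,col in pts_list:
        p=[(proj(c,X)-[x0,y0]+.5)*f for X in pts]
        cv2.polylines(im,[np.int32(np.round(p))],True,col,1)
    cv2.imwrite('pics/'+out+'.png',im)
def panel(n,th): 
    return [[B(n,th,(0,s*.078,h)) for s,h in((1,0),(-1,0),(-1,.118),(1,.118))]]
def shelf(n): return [W(n,(x,y,.248)) for x,y in((-.008,.088),(-.008,-.088),(.114,-.088),(.114,.088))]
def base(n): return [W(n,(x,y,.0)) for x,y in((.002,.09),(.002,-.09),(.122,-.09),(.122,.09))]
def chk(n): return [W(n,(x,y,.105)) for x,y in((.002,.09),(.002,-.09),(.122,-.09),(.122,.09))]
if __name__=='__main__':
    L=[(panel('bamboo',.56)[0],(0,0,255)),(panel('bamboo',0)[0],(255,0,255)),(panel('blue',0)[0],(0,0,255))]
    for n in P: L+=[(shelf(n),(0,255,255)),(base(n),(255,255,0)),(chk(n),(0,255,0))]
    overlay('top0','top0',L,'o1',(240,460,120,240),3.6)
    overlay('scene0','scene0',L,'o2',(130,390,200,390),3)
E
python3 ov.py >/dev/null
```

```text
(no output)
```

View pics/o1.png

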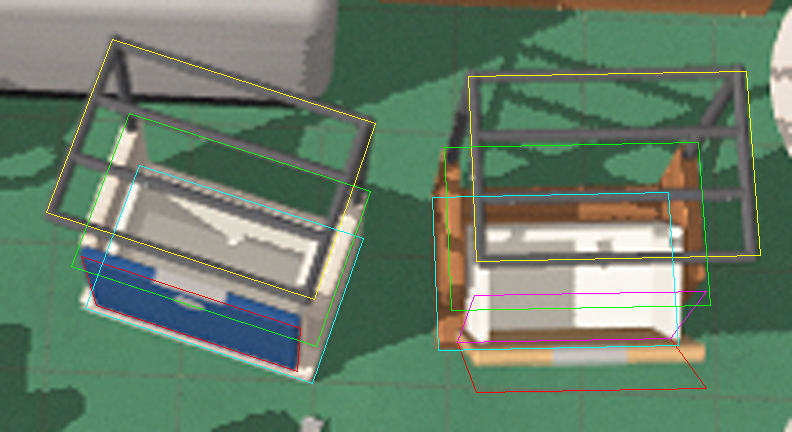

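View pics/o2.png

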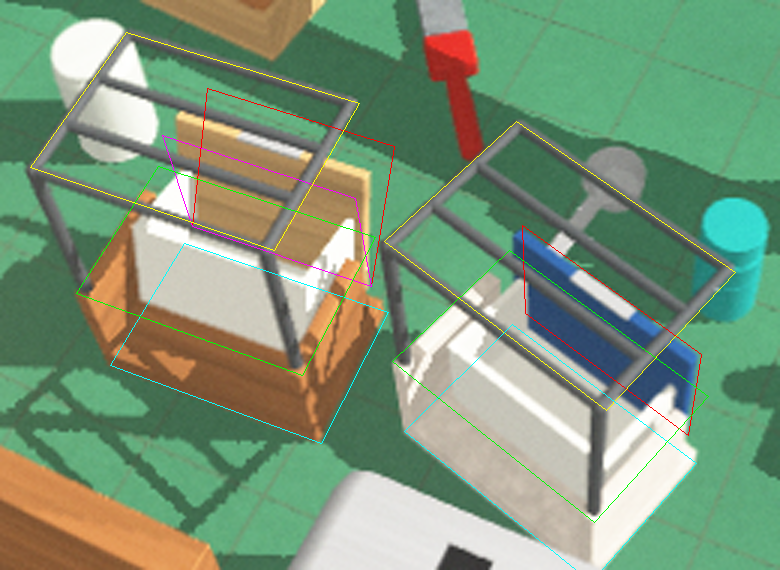

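```bash
python3 - <<'E'
from h import *
a,_=save('top','top1');b,_=save('scene','scene1')
t=a[:,:,::-1]
cv2.imwrite('pics/c5.png',cv2.resize(t[150:230,340:460],None,fx=6.5,fy=6.5,interpolation=2))
print(abs(cv2.imread('pics/top0.png').astype(int)-t).max(2)[120:240,350:460].mean(),ctrl.get_state()['time'])
E
```

```text
12.004924242424243 0.25
```

View pics/c5.png

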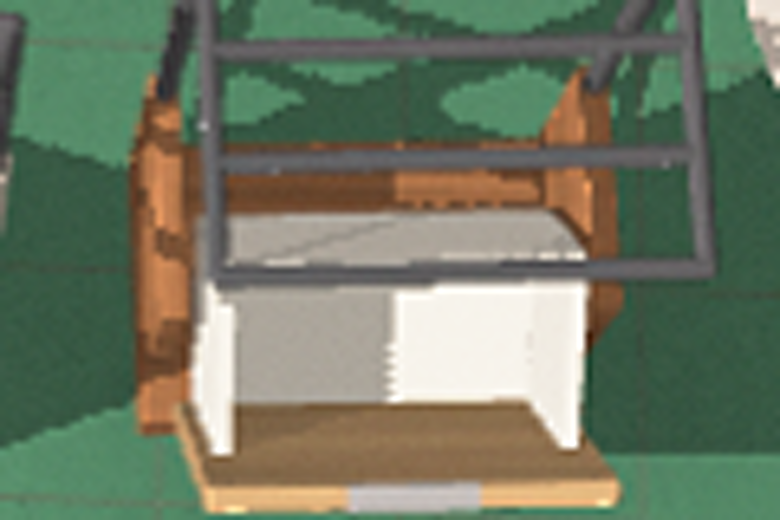

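The bin moved between frames. It was still springing open, and its front edge is now at top row 228, which matches the 0.56 prediction. So bamboo is open and blue is shut. Before moving, I'll check the black box beside the path.

```bash
cat >> h.py <<'E'
def Rtool(yaw_deg,lean_deg=0,dirn_deg=0):
    """tool y at world yaw (horizontal when lean dir perpendicular); tool z down, leaned so that it points forward along dirn"""
    y=np.array([np.cos(np.radians(yaw_deg)),np.sin(np.radians(yaw_deg)),0]);z=np.array([0,0,-1.]);x=np.cross(y,z)
    R=np.c_[x,y,z]
    d=np.radians(dirn_deg);ax=np.cross([0,0,-1],[np.cos(d),np.sin(d),0])
    return Ro.from_rotvec(ax*np.radians(lean_deg)).as_matrix()@R
def delta(R,p,s=None):
    s=s or ctrl.get_state();R0=Ro.from_rotvec(s['tool_rot']).as_matrix()
    print('now',s['time'].__round__(2),s['position'].round(4),'q',s['joint_positions'].round(2),'F',s['ft_force'].round(1),'g',round(s['grip_width'],3))
    print('turn deg',np.degrees(Ro.from_matrix(R0.T@R).as_rotvec()).round(1),'shift mm',(R0.T@(np.asarray(p)-s['position'])*1000).round(1))
E
python3 - <<'E'
from fit import *
print(atz(T,82,266,0),atz(T,72,345,0),atz(S,580,352,0))
print(tri([(T,82,266),(S,582,350)]))
print(atz(T,18,245,.3),atz(T,20,345,.3))
delta(Rtool(-10),[.433,.301,.223])
print(Ro.from_rotvec(ctrl.get_state()['tool_rot']).as_matrix())
E
```

```text
bamboo [ 0.6116 -0.2793  0.0602] 3.4477647242047307 [-2.3871 -0.2981  1.6947 -0.063   1.6284 -1.3175 -1.2718 -2.5799 -1.871
 -0.3871  1.5198  0.5523  1.1025 -0.2727 -2.69   -1.4864]
blue [ 0.602  -0.0098 -0.2892] -16.56737626422596 [-2.1455 -1.4395  0.7507  0.0956  0.483   0.1875 -2.0046 -1.8383 -1.5218
 -0.8554  1.4113  1.0501  0.9298  0.1617 -1.5372 -2.2938]
[0.4444 0.5396 0.    ] [0.2411 0.5375 0.    ] [0.4296 0.5367 0.    ]
[0.4403 0.5301 0.0255]
[0.4364 0.5424 0.3   ] [0.2349 0.5065 0.3   ]
now 0.25 [0.1538 0.6313 0.222 ] q [-1.32  0.32 -0.07  1.45  0.02  1.37 -0.06] F [ 0.1  0.3 -0.3] g 0.999
turn deg [-0.   0.  86.3] shift mm [-349.5 -254.9   -0.7]
[[-0.9716  0.2365 -0.0001]
 [ 0.2365  0.9716 -0.0009]
 [-0.0001 -0.0009 -1.    ]]
```

```bash
python3 - <<'E'
import cv2
s=cv2.imread('pics/scene0.png');t=cv2.imread('pics/top0.png')
cv2.imwrite('pics/c6.png',cv2.resize(s[180:480,470:640],None,fx=2,fy=2));cv2.imwrite('pics/c7.png',cv2.resize(t[220:380,0:200],None,fx=3,fy=3))
E
```

```text
(no output)
```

View pics/c6.png

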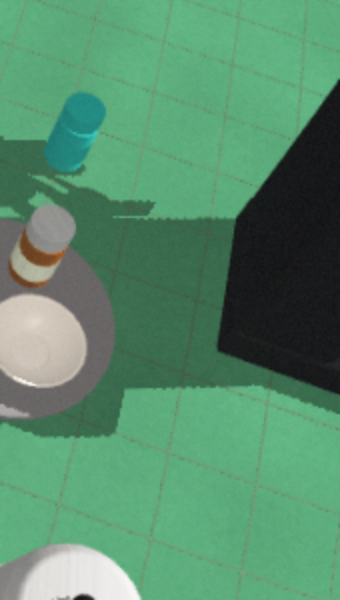

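View pics/c7.png

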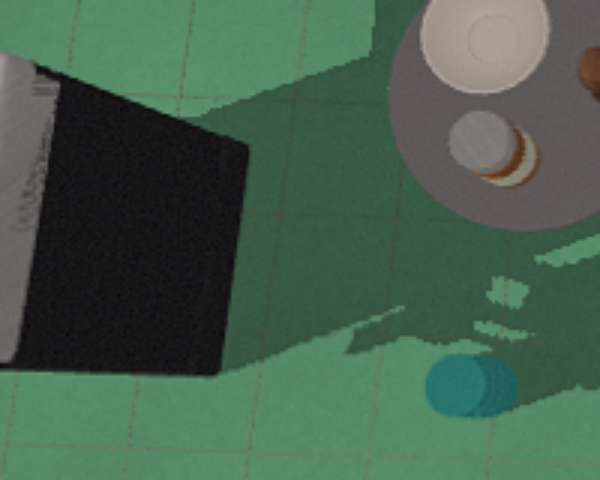

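>>> step_arm:
  deltas:
    - [0, 0, 0, -12, -40, 0, 80]
    - [0, 0, 0, -25, -90, 0, 80]
    - [0, 0, 0, -40, -140, 0, 80]
    - [0, 0, 0, -52, -185, 0, 80]
    - [0, 0, 5, -64, -220, 0, 80]
    - [0, 0, 14, -100, -225, 0, 80]
    - [0, 0, 24, -140, -230, 0, 80]
    - [0, 0, 34, -180, -235, 0, 80]

```text
time: 1.25
position: [0.2741, 0.3601, 0.2228]
tool_rot: [1.277, 2.87, 0.001]
ft_force: [1.2, -0.1, -0.9]
grip_width: 0.92
```

```bash
python3 - <<'E'
from h import *
delta(Rtool(-10),[.433,.301,.223])
E
```

```text
now 1.25 [0.2741 0.3601 0.2228] q [-1.07 -0.1   0.09  1.92  0.01  1.33 -0.25] F [ 1.2 -0.1 -0.9] g 0.92
turn deg [ 0. -0. 52.] shift mm [-1.503e+02  7.850e+01 -1.000e-01]
```

>>> step_arm:
  deltas:
    - [0, 0, 8, -20, 10, 0, 80]
    - [0, 0, 17, -45, 24, 0, 80]
    - [0, 0, 26, -75, 39, 0, 80]
    - [0, 0, 35, -105, 55, 0, 80]
    - [0, 0, 43, -130, 68, 0, 80]
    - [0, 0, 49, -145, 76, 0, 80]
    - [0, 0, 52, -150, 78, 0, 80]
    - [0, 0, 52, -150, 78, 0, 80]

```text
time: 2.25
position: [0.432, 0.3019, 0.2224]
tool_rot: [2.401, 2.025, -0.0]
ft_force: [-0.4, 0.3, -0.2]
grip_width: 0.916
```

```bash
python3 - <<'E'
from h import *
delta(Rtool(-10),[.433,.301,.223])
im,c=save('wrist','w1'); print(proj(c,[.433,.301,.12]))
im,c=save('top','top2');cv2.imwrite('pics/c8.png',cv2.resize(im[180:320,100:300,::-1],None,fx=3,fy=3))
E
```

```text
now 2.25 [0.432  0.3019 0.2224] q [-0.9   0.06  0.25  1.76 -0.01  1.32 -0.82] F [-0.4  0.3 -0.2] g 0.916
turn deg [-0.   0.   0.3] shift mm [-0.7  1.1 -0.6]
[323.9394683  240.34065587]
```

View pics/w1.png

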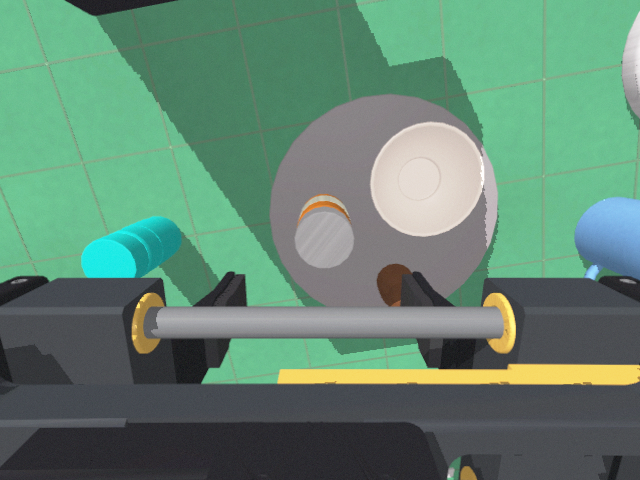

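View pics/c8.png

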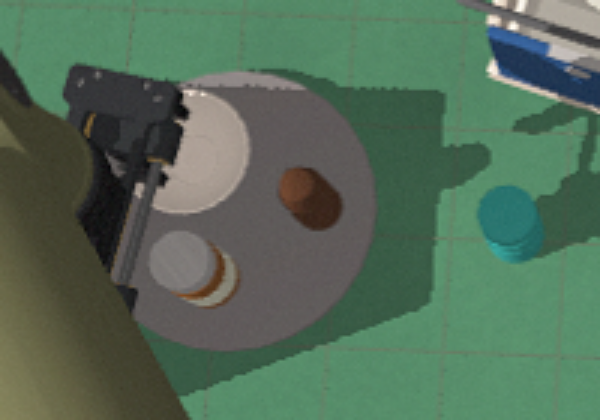

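The wrist view shows the cap at (324,237), about 2 mm from the prediction. The approach is good, so I'll go down, fingertips to z = 0.073.

>>> step_arm:
  deltas:
    - [0, 0, 0, 1, 1, 20, 80]
    - [0, 0, 0, 1, 1, 45, 80]
    - [0, 0, 0, 1, 1, 70, 80]
    - [0, 0, 0, 1, 1, 95, 80]
    - [0, 0, 0, 1, 1, 120, 80]
    - [0, 0, 0, 1, 1, 140, 80]
    - [0, 0, 0, 1, 1, 149, 80]
    - [0, 0, 0, 1, 1, 149, 80]

```text
time: 3.35
position: [0.4324, 0.3032, 0.0734]
tool_rot: [-2.4, -2.027, 0.001]
ft_force: [0.8, -0.6, -0.3]
grip_width: 0.918
```

>>> step_arm:
  deltas:
    - [0, 0, 0, 0, 0, 0, 70]
    - [0, 0, 0, 0, 0, 0, 62]
    - [0, 0, 0, 0, 0, 0, 56]
    - [0, 0, 0, 0, 0, 0, 50]
    - [0, 0, 0, 0, 0, 0, 44]
    - [0, 0, 0, 0, 0, 0, 40]
    - [0, 0, 0, 0, 0, 0, 40]
    - [0, 0, 0, 0, 0, 0, 40]
  newtons: 15

```text
time: 4.35
position: [0.4329, 0.3031, 0.0737]
tool_rot: [-2.401, -2.026, -0.0]
ft_force: [-0.0, -0.2, 1.3]
grip_width: 0.568
```

>>> step_arm:
  deltas:
    - [0, 0, 0, 0, 0, 0, 40]
    - [0, 0, 0, 0, 0, -5, 40]
    - [0, 0, 0, 0, 0, -15, 40]
    - [0, 0, 0, 0, 0, -35, 40]
    - [0, 0, 0, 0, 0, -60, 40]
    - [0, 0, 0, 0, 0, -85, 40]
    - [0, 0, 0, 0, 0, -105, 40]
    - [0, 0, 0, 0, 0, -120, 40]
  newtons: 20

```text
time: 5.35
position: [0.4331, 0.3031, 0.1949]
tool_rot: [-2.401, -2.026, -0.002]
ft_force: [0.5, 0.4, -1.0]
grip_width: 0.562
```

```bash
python3 - <<'E'
from h import *
delta(Rtool(-10),[.433,.301,.223])
im,c=save('wrist','w2')
im,c=save('scene','s2');cv2.imwrite('pics/c9.png',cv2.resize(im[180:420,340:580,::-1],None,fx=2.5,fy=2.5))
E
```

```text
now 5.35 [0.4331 0.3031 0.1949] q [-0.9   0.08  0.25  1.8  -0.02  1.27 -0.81] F [ 0.5  0.4 -1. ] g 0.562
turn deg [ 0.  -0.1  0.3] shift mm [ -2.1   0.3 -28.1]
```

View pics/w2.png

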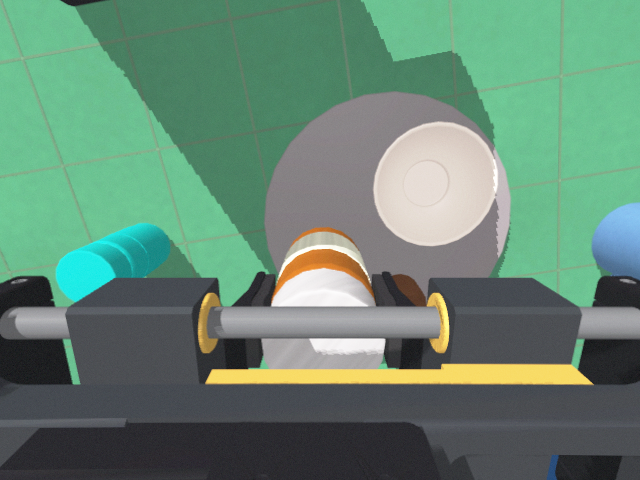

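View pics/c9.png

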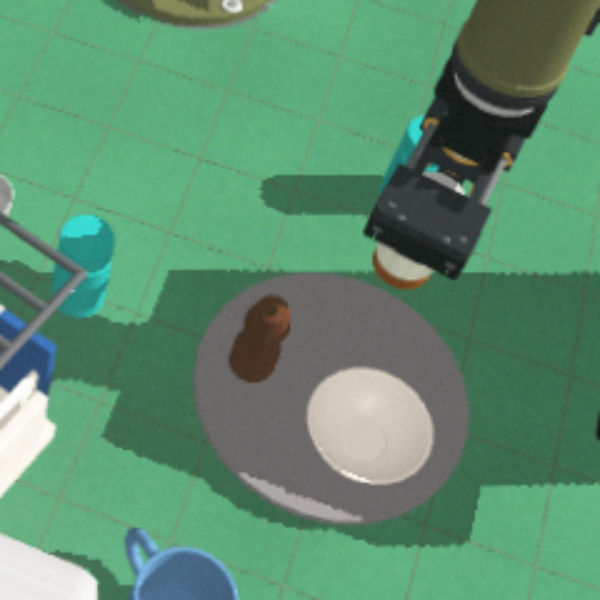

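>>> step_arm:
  deltas:
    - [0, 0, -3, -5, 1, -25, 40]
    - [0, 0, -10, -25, 4, -45, 40]
    - [0, 0, -20, -65, 10, -55, 40]
    - [0, 0, -30, -115, 19, -55, 40]
    - [0, 0, -40, -165, 27, -55, 40]
    - [0, 0, -50, -215, 35, -55, 40]
    - [0, 0, -60, -265, 43, -55, 40]
    - [0, 0, -68, -300, 48, -55, 40]

```text
time: 6.45
position: [0.4291, -0.0033, 0.2478]
tool_rot: [-0.853, -3.023, 0.0]
ft_force: [0.2, 0.2, -1.9]
grip_width: 0.57
```

```bash
cat > tg.py <<'E'
from ov import *
def ins(n,h,xo): 
    yaw=np.degrees(P[n][2]); return Rtool(90+yaw,np.degrees(.56),yaw), B(n,.56,(.045+xo,0,.008+.0535+h))
E
python3 - <<'E' | tail -8
from tg import *
yaw=np.degrees(P['bamboo'][2])
print('wpA');delta(Rtool(90+yaw),[.44,-.2,.25])
R,p=ins('bamboo',.15,-.006);print('pre',p);delta(R,p)
E
```

```text
blue [ 0.602  -0.0098 -0.2892] -16.56737626422596 [-2.1455 -1.4395  0.7507  0.0956  0.483   0.1875 -2.0046 -1.8383 -1.5218
 -0.8554  1.4113  1.0501  0.9298  0.1617 -1.5372 -2.2938]
wpA
now 6.45 [ 0.4291 -0.0033  0.2478] q [-0.71 -0.23  0.57  1.94  0.12  1.4   0.84] F [ 0.2  0.2 -1.9] g 0.57
turn deg [ -0.   -0.1 -35. ] shift mm [-112.2 -161.9   -2.2]
pre [ 0.5324 -0.284   0.2279]
now 6.45 [ 0.4291 -0.0033  0.2478] q [-0.71 -0.23  0.57  1.94  0.12  1.4   0.84] F [ 0.2  0.2 -1.9] g 0.57
turn deg [ -9.8 -31.1 -34. ] shift mm [-234.9 -185.3   19.8]
```

>>> step_arm:
  deltas:
    - [0, 0, -4, -12, -15, 0, 40]
    - [0, 0, -9, -28, -38, 0, 40]
    - [0, 0, -14, -45, -65, 0, 40]
    - [0, 0, -20, -62, -92, 0, 40]
    - [0, 0, -26, -82, -120, 0, 40]
    - [0, 0, -31, -98, -145, 0, 40]
    - [0, 0, -34, -110, -160, 0, 40]
    - [0, 0, -35, -112, -162, 0, 40]

```text
time: 7.45
position: [0.4393, -0.1986, 0.248]
tool_rot: [0.087, -3.139, 0.0]
ft_force: [-0.3, 1.1, -3.0]
grip_width: 0.564
```

```bash
python3 - <<'E' | tail -3
from tg import *
R,p=ins('bamboo',.15,-.006);print('pre',p);delta(R,p)
E
```

```text
pre [ 0.5324 -0.284   0.2279]
now 7.45 [ 0.4393 -0.1986  0.248 ] q [-0.69 -0.15  0.98  1.84  0.13  1.39  1.89] F [-0.3  1.1 -3. ] g 0.564
turn deg [ -0.1 -32.1  -0.3] shift mm [-88.2 -90.5  20. ]
```

>>> step_arm:
  deltas:
    - [0, -3, 0, -5, -8, 1, 40]
    - [0, -7, 0, -14, -20, 3, 40]
    - [0, -12, 0, -28, -35, 6, 40]
    - [0, -17, 0, -45, -52, 10, 40]
    - [0, -22, 0, -62, -68, 14, 40]
    - [0, -27, 0, -76, -80, 17, 40]
    - [0, -31, 0, -86, -88, 19, 40]
    - [0, -32, 0, -88, -90, 20, 40]

```text
time: 8.45
position: [0.5321, -0.2812, 0.2272]
tool_rot: [-0.074, 2.584, 0.024]
ft_force: [-0.2, -0.2, -2.8]
grip_width: 0.564
```

```bash
python3 - <<'E' | tail -3
from tg import *
R,p=ins('bamboo',.15,-.006);print('pre',p);delta(R,p)
for n in ('top','scene'):
  im,c=save(n,n+'3')
im=cv2.imread('pics/top3.png');cv2.imwrite('pics/c10.png',cv2.resize(im[110:260,300:500],None,fx=4,fy=4))
im=cv2.imread('pics/scene3.png');cv2.imwrite('pics/c11.png',cv2.resize(im[150:350,120:390],None,fx=2.9,fy=2.9))
save('wrist','w3')
E
```

```text
pre [ 0.5324 -0.284   0.2279]
now 8.45 [ 0.5321 -0.2812  0.2272] q [-0.56 -0.28  1.08  2.03 -0.09  0.79  2.24] F [-0.2 -0.2 -2.8] g 0.564
turn deg [ 0.  -0.2 -0.2] shift mm [-0.5 -2.9 -0.6]
```

View pics/c10.png

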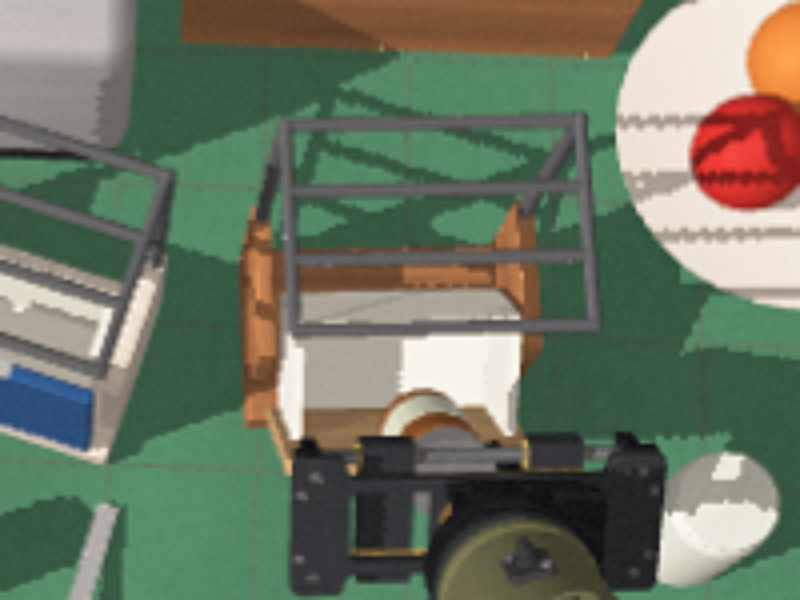

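View pics/c11.png

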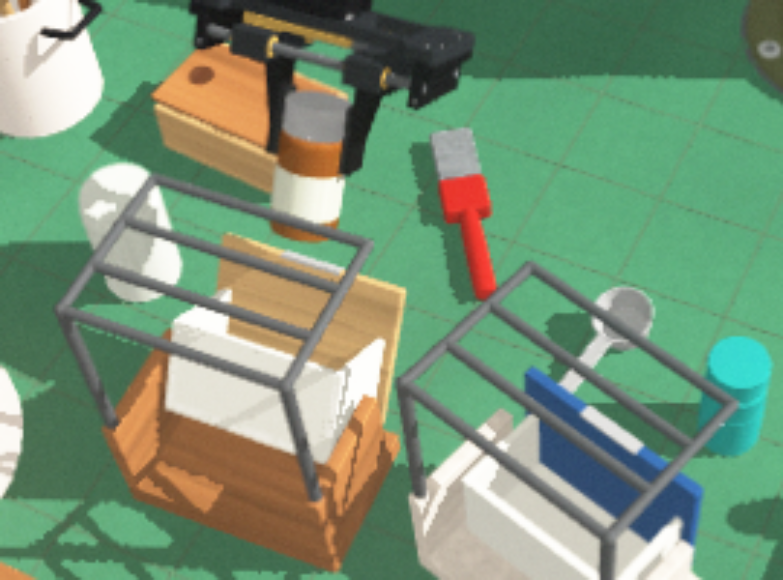

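View pics/w3.png

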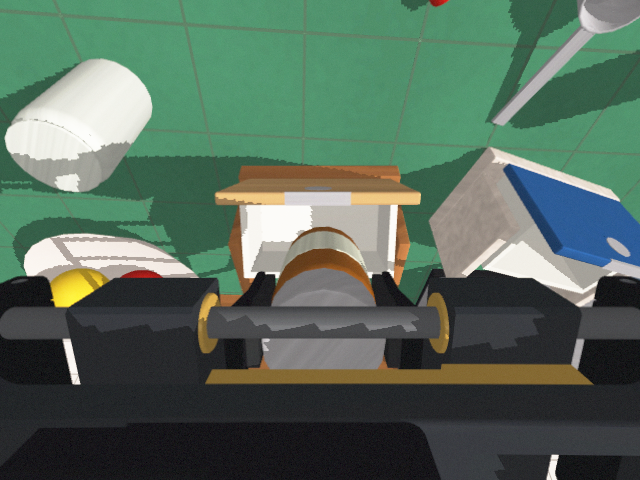

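```bash
python3 - <<'E' | tail -8
from tg import *
L=[(panel('bamboo',.56)[0],(0,0,255)),(shelf('bamboo'),(0,255,255)),(chk('bamboo'),(0,255,0)),([B('bamboo',.56,(x,y,.075)) for x,y in((.01,.064),(.01,-.064),(.08,-.064),(.08,.064))],(255,0,255)),([B('bamboo',.56,(x,y,.118)) for x,y in((.0,.078),(.0,-.078),(.01,-.078),(.01,.078))],(255,0,0)),]
overlay('w3','w3',L,'o3',(170,470,120,340),2.6)
E
```

```text
bamboo [ 0.6116 -0.2793  0.0602] 3.4477647242047307 [-2.3871 -0.2981  1.6947 -0.063   1.6284 -1.3175 -1.2718 -2.5799 -1.871
 -0.3871  1.5198  0.5523  1.1025 -0.2727 -2.69   -1.4864]
blue [ 0.602  -0.0098 -0.2892] -16.56737626422596 [-2.1455 -1.4395  0.7507  0.0956  0.483   0.1875 -2.0046 -1.8383 -1.5218
 -0.8554  1.4113  1.0501  0.9298  0.1617 -1.5372 -2.2938]
```

View pics/o3.png

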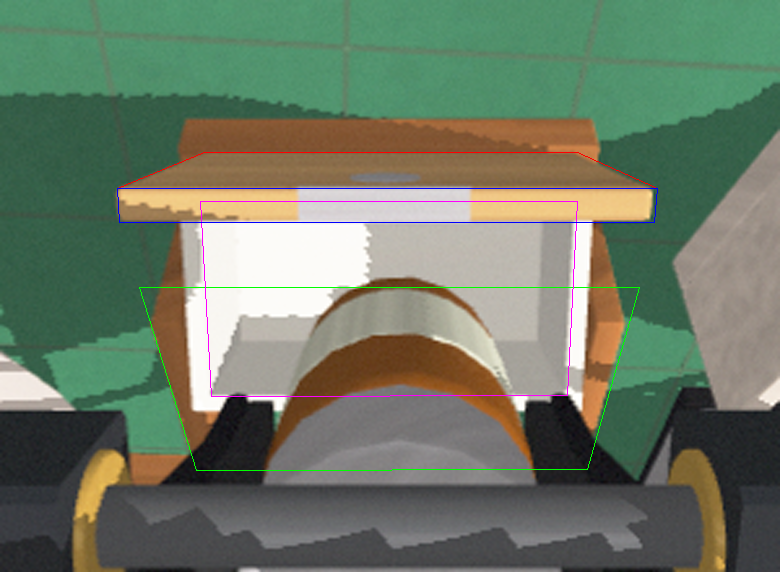

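The overlay matches the panel top within about 1 mm. The jar is roughly 3 mm off sideways, which I'll correct while inserting along the bin axis.

>>> step_arm:
  deltas:
    - [0, 0, 0, 0, -3, 10, 40]
    - [0, 0, 0, 0, -3, 25, 40]
    - [0, 0, 0, 0, -3, 45, 40]
    - [0, 0, 0, 0, -3, 65, 40]
    - [0, 0, 0, 0, -3, 85, 40]
    - [0, 0, 0, 0, -3, 102, 40]
    - [0, 0, 0, 0, -3, 115, 40]
    - [0, 0, 0, 0, -3, 120, 40]

```text
time: 9.6
position: [0.5973, -0.2796, 0.1252]
tool_rot: [-0.078, 2.584, 0.025]
ft_force: [0.7, -0.8, -2.5]
grip_width: 0.565
```

```bash
python3 - <<'E' | tail -3
from tg import *
R,p=ins('bamboo',0.0,-.006);print('pre',p);delta(R,p)
save('wrist','w4')
im,c=save('scene','scene4');cv2.imwrite('pics/c12.png',cv2.resize(im[150:350,120:390,::-1],None,fx=2.9,fy=2.9))
E
```

```text
pre [ 0.6119 -0.2792  0.1008]
now 9.6 [ 0.5973 -0.2796  0.1252] q [ 0.14  0.14  0.47  2.01 -0.67  0.65  2.69] F [ 0.7 -0.8 -2.5] g 0.565
turn deg [ 0.1 -0.2 -0. ] shift mm [ 0.5 -0.5 28.4]
```

View pics/w4.png

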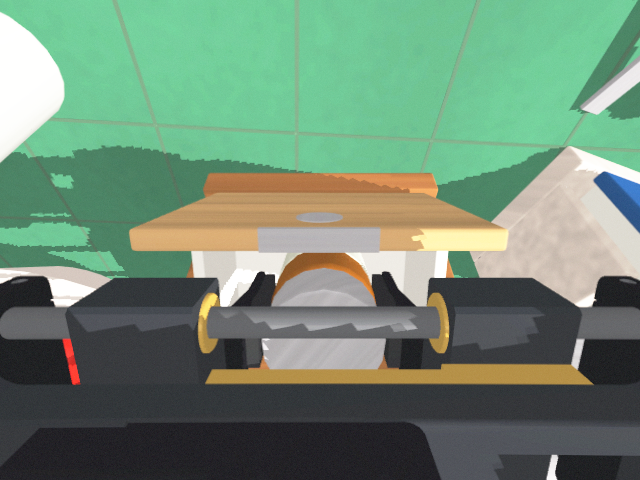

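View pics/c12.png

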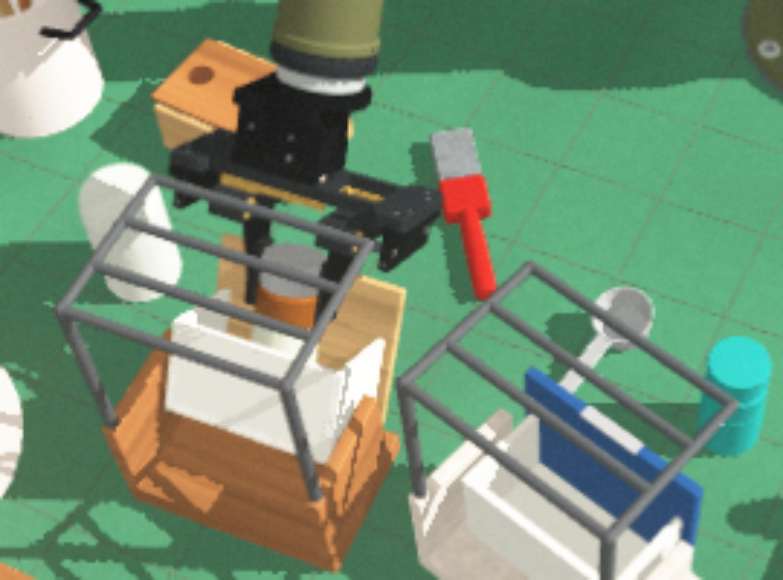

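Joint 7 is right at its limit of 2.69. Since the jar is round, I'll back the yaw off by 6° while lowering the last bit.

>>> step_arm:
  deltas:
    - [0, 0, 2, 0, 0, 0, 40]
    - [0, 0, 4, 0, 0, 0, 40]
    - [0, 0, 6, 0, 0, 2, 40]
    - [0, 0, 6, 0, 0, 7, 40]
    - [0, 0, 6, 0, 0, 12, 40]
    - [0, 0, 6, 0, 0, 17, 40]
    - [0, 0, 6, 0, 0, 21, 40]
    - [0, 0, 6, 0, 0, 24, 40]

```text
time: 10.7
position: [0.6095, -0.2808, 0.106]
tool_rot: [0.061, 2.584, 0.06]
ft_force: [0.2, 0.7, -2.3]
grip_width: 0.565
```

```bash
python3 - <<'E' | tail -3
from tg import *
R,p=ins('bamboo',0.0,-.006);print('pre',p);delta(R,p)
E
```

```text
pre [ 0.6119 -0.2792  0.1008]
now 10.7 [ 0.6095 -0.2808  0.106 ] q [ 0.14  0.19  0.46  2.01 -0.73  0.62  2.63] F [ 0.2  0.7 -2.3] g 0.565
turn deg [-0.1 -0.1 -6.1] shift mm [0.8 1.3 5.8]
```

>>> step_arm:
  deltas:
    - [0, 0, 0, 0, 0, 1, 40]
    - [0, 0, 0, 0, 0, 2, 40]
    - [0, 0, 0, 0, 0, 3, 40]
    - [0, 0, 0, 0, 0, 4, 40]
    - [0, 0, 0, 0, 0, 5, 40]
    - [0, 0, 0, 0, 0, 5.5, 40]
    - [0, 0, 0, 0, 0, 5.5, 40]
    - [0, 0, 0, 0, 0, 5.5, 40]

```text
time: 11.7
position: [0.6123, -0.2805, 0.1018]
tool_rot: [0.06, 2.583, 0.06]
ft_force: [-0.3, 0.1, -2.8]
grip_width: 0.567
```

```bash
python3 - <<'E' | tail -3
from tg import *
R,p=ins('bamboo',0.0,-.006);print('pre',p);delta(R,p)
save('wrist','w5')
im,c=save('scene','scene5');cv2.imwrite('pics/c13.png',cv2.resize(im[150:350,120:390,::-1],None,fx=2.9,fy=2.9))
E
```

```text
pre [ 0.6119 -0.2792  0.1008]
now 11.7 [ 0.6123 -0.2805  0.1018] q [ 0.14  0.2   0.45  2.01 -0.74  0.62  2.64] F [-0.3  0.1 -2.8] g 0.567
turn deg [-0.1 -0.1 -6.1] shift mm [0.9 1.2 0.7]
```

View pics/w5.png

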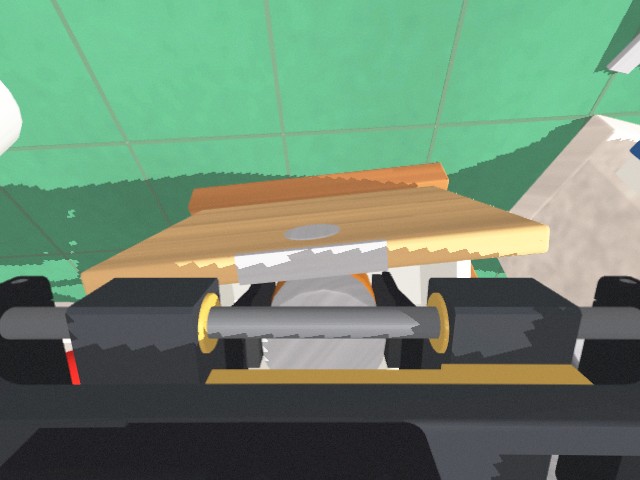

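View pics/c13.png

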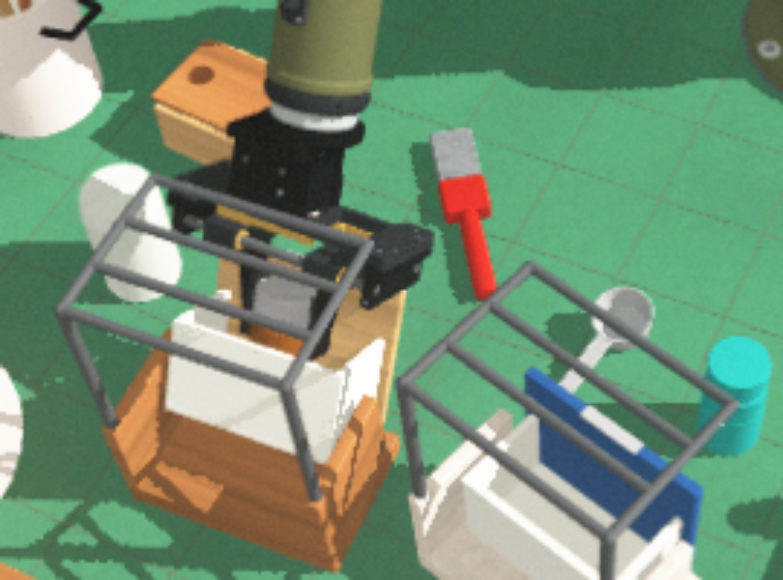

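>>> step_arm:
  deltas:
    - [0, 0, 0, 1, 0, 0.5, 40]
    - [0, 0, 0, 2, 0, 1, 40]
    - [0, 0, 0, 3, 0, 1.5, 40]
    - [0, 0, 0, 3.5, 0, 2, 40]
    - [0, 0, 0, 3.5, 0, 2.5, 40]
    - [0, 0, 0, 3.5, 0, 2.5, 40]
    - [0, 0, 0, 3.5, 0, 2.5, 40]
    - [0, 0, 0, 3.5, 0, 2.5, 40]

```text
time: 12.8
position: [0.6128, -0.2806, 0.1012]
tool_rot: [0.06, 2.578, 0.06]
ft_force: [-5.2, 2.7, 9.8]
grip_width: 0.565
```

Contact: about 12 N upward along the bin axis, so the jar is on the floor. Relax slightly, release, then withdraw along the axis.

>>> step_arm:
  deltas:
    - [0, 0, 0, 0, 0, -0.5, 40]
    - [0, 0, 0, 0, 0, -1, 40]
    - [0, 0, 0, 0, 0, -1, 50]
    - [0, 0, 0, 0, 0, -1, 54]
    - [0, 0, 0, 0, 0, -1, 58]
    - [0, 0, 0, 0, 0, -1, 64]
    - [0, 0, 0, 0, 0, -1, 70]
    - [0, 0, 0, 0, 0, -1, 72]

```text
time: 13.8
position: [0.6101, -0.2803, 0.0985]
tool_rot: [0.06, 2.584, 0.06]
ft_force: [0.3, 0.8, -0.1]
grip_width: 0.806
```

>>> step_arm:
  deltas:
    - [0, 0, 0, 0, 0, 0, 72]
    - [0, 0, 0, 0, 0, -4, 72]
    - [0, 0, 0, 0, 0, -12, 72]
    - [0, 0, 0, 0, 0, -25, 72]
    - [0, 0, 0, 0, 0, -45, 72]
    - [0, 0, 0, 0, 0, -68, 72]
    - [0, 0, 0, 0, 0, -90, 72]
    - [0, 0, 0, 0, 0, -110, 72]

```text
time: 14.8
position: [0.5512, -0.2842, 0.1937]
tool_rot: [0.061, 2.582, 0.06]
ft_force: [0.3, -0.0, 0.4]
grip_width: 0.83
```

```bash
python3 - <<'E' | tail -3
from tg import *
R,p=ins('bamboo',0.15,-.006);print('pre',p);delta(R,p)
save('wrist','w6')
im,c=save('scene','scene6');cv2.imwrite('pics/c14.png',cv2.resize(im[150:350,120:390,::-1],None,fx=2.9,fy=2.9))
E
```

```text
pre [ 0.5324 -0.284   0.2279]
now 14.8 [ 0.5512 -0.2842  0.1937] q [ 0.14 -0.03  0.49  2.02 -0.49  0.76  2.45] F [ 0.3 -0.   0.4] g 0.83
turn deg [-0.1  0.  -6.1] shift mm [ -2.1   1.4 -39. ]
```

View pics/w6.png

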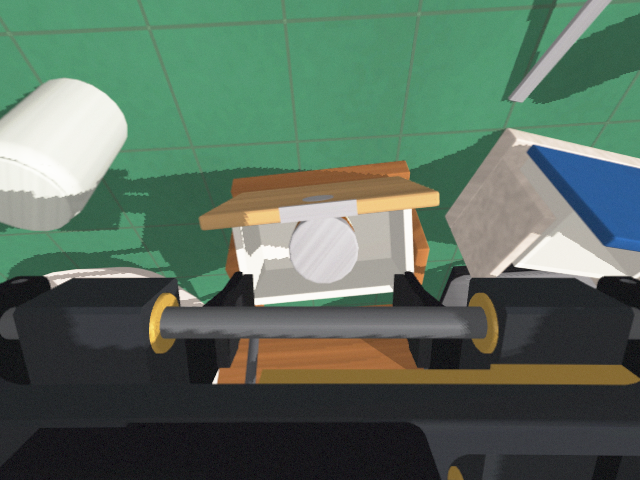

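View pics/c14.png

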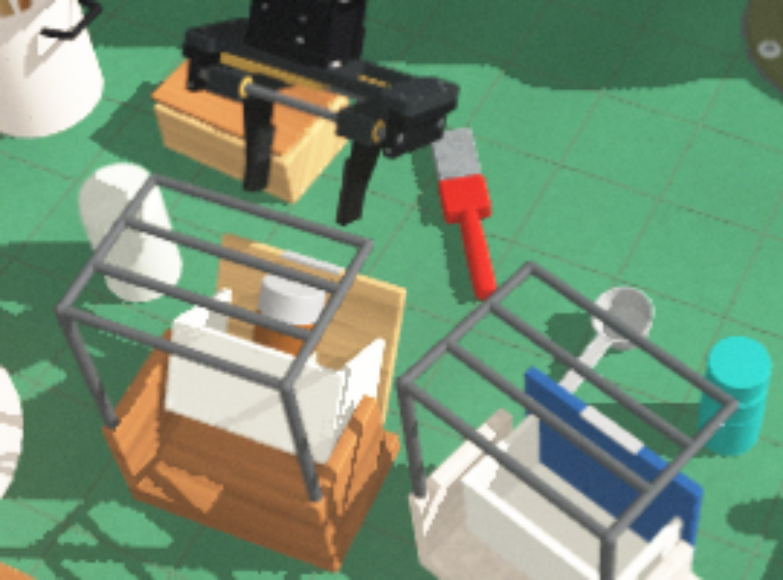

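The jar is standing in the tipped bin, with its cap at wrist (323,250), resting toward the front panel. Next I'll shut the fingers and move out in front of the panel.

```bash
cat >> tg.py <<'E'
def push(n,x,z,lean=45,dirn=-10,y=0): return Rtool(90+dirn,lean,dirn),W(n,(x,y,z))
E
python3 - <<'E' | tail -6
from tg import *
for a in [(-.15,.18),(-.10,.113)]:
    R,p=push('bamboo',*a);print(p);delta(R,p)
E
```

```text
[ 0.4618 -0.2883  0.18  ]
now 14.9 [ 0.552  -0.2854  0.1954] q [ 0.14 -0.03  0.49  2.02 -0.49  0.76  2.45] F [-0.5 -0.9  0.3] g 0.826
turn deg [  7.5 -13.    4.4] shift mm [ 84.3  -6.7 -35.1]
[ 0.5117 -0.2853  0.113 ]
now 14.9 [ 0.552  -0.2854  0.1954] q [ 0.14 -0.03  0.49  2.02 -0.49  0.76  2.45] F [-0.5 -0.9  0.3] g 0.826
turn deg [  7.5 -13.    4.4] shift mm [77.8 -5.6 48.2]
```

>>> step_arm:
  deltas:
    - [0, 0, 0, 3, 0, -10, 60]
    - [1, -1, 1, 8, -1, -25, 40]
    - [2, -3, 1, 18, -2, -35, 20]
    - [4, -6, 2, 34, -3, -37, 0]
    - [5, -9, 3, 52, -4, -36, 0]
    - [7, -11, 4, 68, -6, -35, 0]
    - [7.5, -13, 4.4, 80, -7, -35, 0]
    - [7.5, -13, 4.4, 84, -7, -35, 0]
  newtons: 20

```text
time: 15.9
position: [0.462, -0.2881, 0.1747]
tool_rot: [0.208, 2.361, -0.083]
ft_force: [0.6, -0.7, -0.4]
grip_width: 0.035
```

```bash
python3 - <<'E' | tail -3
from tg import *
R,p=push('bamboo',-.1,.113);print(p);delta(R,p)
E
```

```text
[ 0.5117 -0.2853  0.113 ]
now 15.9 [ 0.462  -0.2881  0.1747] q [ 0.4  -0.3   0.34  2.38 -0.7   0.47  2.69] F [ 0.6 -0.7 -0.4] g 0.035
turn deg [ 0.  -0.7 -0.1] shift mm [ 8.4 11.4 78. ]
```

```bash
python3 - <<'E' | tail -3
from tg import *
R,p=push('bamboo',-.1,.113,40,-25);print(p);delta(R,p)
E
```

```text
[ 0.5117 -0.2853  0.113 ]
now 15.9 [ 0.462  -0.2881  0.1747] q [ 0.4  -0.3   0.34  2.38 -0.7   0.47  2.69] F [ 0.6 -0.7 -0.4] g 0.035
turn deg [10.1  4.3 11.1] shift mm [ 8.4 11.4 78. ]
```

>>> step_arm:
  deltas:
    - [1, 0.5, 1, 0, 1, 5, 0]
    - [3, 1, 3, 1, 3, 15, 0]
    - [5, 2, 5, 3, 5, 28, 0]
    - [7, 3, 7, 5, 7, 43, 0]
    - [9, 4, 9, 7, 9, 58, 0]
    - [10, 4.3, 11, 8, 11, 70, 0]
    - [10, 4.3, 11, 8, 11, 78, 0]
    - [10, 4.3, 11, 8, 11, 78, 0]

```text
time: 16.9
position: [0.5147, -0.2852, 0.1154]
tool_rot: [0.523, 2.394, -0.191]
ft_force: [-0.5, 0.6, 0.2]
grip_width: 0.006
```

```bash
python3 - <<'E' | tail -5
from tg import *
for x in (-.06,-.01):
  R,p=push('bamboo',x,.113,40,-25);print(p);delta(R,p)
im,c=save('scene','scene7');cv2.imwrite('pics/c15.png',cv2.resize(im[130:350,120:390,::-1],None,fx=2.7,fy=2.7))
E
```

```text
now 16.9 [ 0.5147 -0.2852  0.1154] q [ 0.68 -0.11 -0.19  2.34 -0.26  0.21  1.86] F [-0.5  0.6  0.2] g 0.006
turn deg [0.2 0.1 0.3] shift mm [-23.4  17.5  22.8]
[ 0.6016 -0.2799  0.113 ]
now 16.9 [ 0.5147 -0.2852  0.1154] q [ 0.68 -0.11 -0.19  2.34 -0.26  0.21  1.86] F [-0.5  0.6  0.2] g 0.006
turn deg [0.2 0.1 0.3] shift mm [-57.1  41.1  51.3]
```

View pics/c15.png

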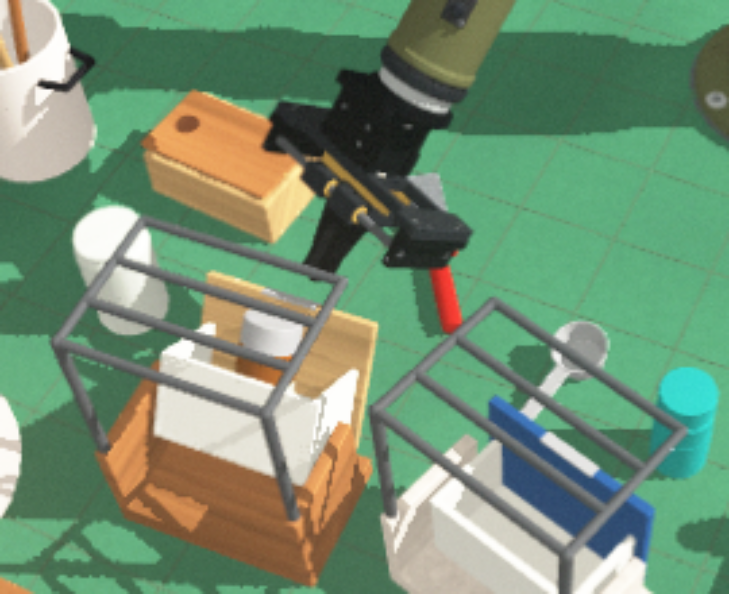

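>>> step_arm:
  deltas:
    - [0, 0, 0, -5, 4, 5, 0]
    - [0, 0, 0, -11, 8, 10, 0]
    - [0, 0, 0, -17, 12, 15, 0]
    - [0, 0, 0, -23, 17, 21, 0]
    - [0, 0, 0, -29, 21, 26, 0]
    - [0, 0, 0, -35, 25, 32, 0]
    - [0, 0, 0, -41, 29, 37, 0]
    - [0, 0, 0, -46, 33, 41, 0]

```text
time: 17.95
position: [0.5829, -0.2825, 0.1138]
tool_rot: [0.527, 2.394, -0.194]
ft_force: [-4.0, 0.1, 1.5]
grip_width: 0.005
```

```bash
python3 - <<'E' | tail -5
from tg import *
for x in (-.01,.01):
  R,p=push('bamboo',x,.113,40,-25);print(p);delta(R,p)
im,c=save('scene','scene8');cv2.imwrite('pics/c16.png',cv2.resize(im[130:350,120:390,::-1],None,fx=2.7,fy=2.7))
E
```

```text
now 17.95 [ 0.5829 -0.2825  0.1138] q [ 0.72  0.03 -0.32  2.22  0.17  0.2   1.38] F [-4.   0.1  1.5] g 0.005
turn deg [0.  0.1 0.1] shift mm [-11.6  10.3  10.8]
[ 0.6215 -0.2787  0.113 ]
now 17.95 [ 0.5829 -0.2825  0.1138] q [ 0.72  0.03 -0.32  2.22  0.17  0.2   1.38] F [-4.   0.1  1.5] g 0.005
turn deg [0.  0.1 0.1] shift mm [-25.1  19.7  22.1]
```

View pics/c16.png

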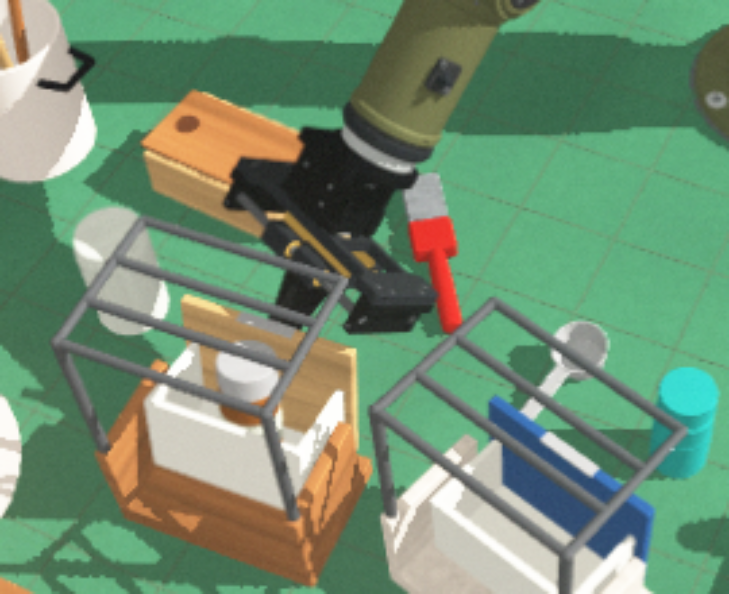

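```bash
python3 - <<'E' | tail -9
from tg import *
R,p=push('bamboo',0,.113,40,-25)
q=P['bamboo'];Rw=np.array([[np.cos(q[2]),np.sin(q[2])],[-np.sin(q[2]),np.cos(q[2])]])
for t in (.07,.1,.13,.16):
  for sy in(1,-1):
    c=p-t*R[:,2]+sy*.095*R[:,1]-.0375*R[:,0]
    print(t,sy,Rw@(c[:2]-q[:2]),c[2])
E
```

```text
-0.8554  1.4113  1.0501  0.9298  0.1617 -1.5372 -2.2938]
0.07 1 [0.0309 0.0913] 0.1907276463815737
0.07 -1 [-0.0596 -0.0758] 0.1907276463815737
0.1 1 [0.014  0.1005] 0.21370897967514305
0.1 -1 [-0.0765 -0.0666] 0.21370897967514305
0.13 1 [-0.003   0.1097] 0.23669031296871237
0.13 -1 [-0.0935 -0.0574] 0.23669031296871237
0.16 1 [-0.0199  0.1188] 0.25967164626228173
0.16 -1 [-0.1104 -0.0482] 0.25967164626228173
```

```bash
python3 - <<'E' | tail -5
from tg import *
for x in (-.012,-.002):
  R,p=push('bamboo',x,.113,42,-12);print(p);delta(R,p)
E
```

```text
now 18.0 [ 0.5841 -0.2822  0.1144] q [ 0.72  0.03 -0.32  2.22  0.17  0.2   1.38] F [-1.2 -1.2  0.1] g 0.002
turn deg [-8.4 -1.8 -9.6] shift mm [-9.2  8.5  9.5]
[ 0.6096 -0.2794  0.113 ]
now 18.0 [ 0.5841 -0.2822  0.1144] q [ 0.72  0.03 -0.32  2.22  0.17  0.2   1.38] F [-1.2 -1.2  0.1] g 0.002
turn deg [-8.4 -1.8 -9.6] shift mm [-15.9  13.3  15.2]
```

>>> step_arm:
  deltas:
    - [-1, 0, -1, -1, 1, 1, 0]
    - [-2, -0.5, -2, -2, 2, 2, 0]
    - [-3, -1, -4, -4, 3, 4, 0]
    - [-5, -1, -6, -5, 5, 5, 0]
    - [-6, -1.5, -7, -7, 6, 7, 0]
    - [-8, -1.8, -9, -8, 8, 8, 0]
    - [-8.4, -1.8, -9.6, -9, 8.5, 9.5, 0]
    - [-8.4, -1.8, -9.6, -9, 8.5, 9.5, 0]

```text
time: 19.0
position: [0.5992, -0.2802, 0.1129]
tool_rot: [0.255, 2.397, -0.098]
ft_force: [-3.0, -1.7, 1.3]
grip_width: 0.007
```

```bash
python3 - <<'E' | tail -5
from tg import *
for x in (-.002,.01):
  R,p=push('bamboo',x,.113,42,-12);print(p);delta(R,p)
E
```

```text
now 19.0 [ 0.5992 -0.2802  0.1129] q [ 1.05  0.09 -0.55  2.18 -0.73  0.23  2.54] F [-3.  -1.7  1.3] g 0.007
turn deg [-0.1  0.  -0.1] shift mm [-7.5  3.   6.6]
[ 0.6215 -0.2787  0.113 ]
now 19.0 [ 0.5992 -0.2802  0.1129] q [ 1.05  0.09 -0.55  2.18 -0.73  0.23  2.54] F [-3.  -1.7  1.3] g 0.007
turn deg [-0.1  0.  -0.1] shift mm [-16.1   6.2  14.3]
```

>>> step_arm:
  deltas:
    - [0, 0, 0, -1.5, 0.5, 1.3, 0]
    - [0, 0, 0, -3, 1, 2.6, 0]
    - [0, 0, 0, -4.5, 1.5, 4, 0]
    - [0, 0, 0, -6, 2, 5.2, 0]
    - [0, 0, 0, -7, 2.5, 6, 0]
    - [0, 0, 0, -8, 3, 7, 0]
    - [0, 0, 0, -9, 3.5, 8, 0]
    - [0, 0, 0, -9, 3.5, 8, 0]

```text
time: 20.0
position: [0.6107, -0.2783, 0.1119]
tool_rot: [0.254, 2.399, -0.095]
ft_force: [-13.3, 0.2, 7.2]
grip_width: 0.007
```

```bash
python3 - <<'E' | tail -5
from tg import *
for x in (-.002,.01):
  R,p=push('bamboo',x,.113,42,-12);print(p);delta(R,p)
im,c=save('scene','scene9');cv2.imwrite('pics/c17.png',cv2.resize(im[130:350,120:390,::-1],None,fx=2.7,fy=2.7))
E
```

```text
now 20.0 [ 0.6107 -0.2783  0.1119] q [ 1.01  0.11 -0.53  2.16 -0.67  0.22  2.46] F [-13.3   0.2   7.2] g 0.007
turn deg [ 0.  -0.1 -0.1] shift mm [-0.1 -1.3 -1.4]
[ 0.6215 -0.2787  0.113 ]
now 20.0 [ 0.6107 -0.2783  0.1119] q [ 1.01  0.11 -0.53  2.16 -0.67  0.22  2.46] F [-13.3   0.2   7.2] g 0.007
turn deg [ 0.  -0.1 -0.1] shift mm [-8.7  1.9  6.3]
```

View pics/c17.png

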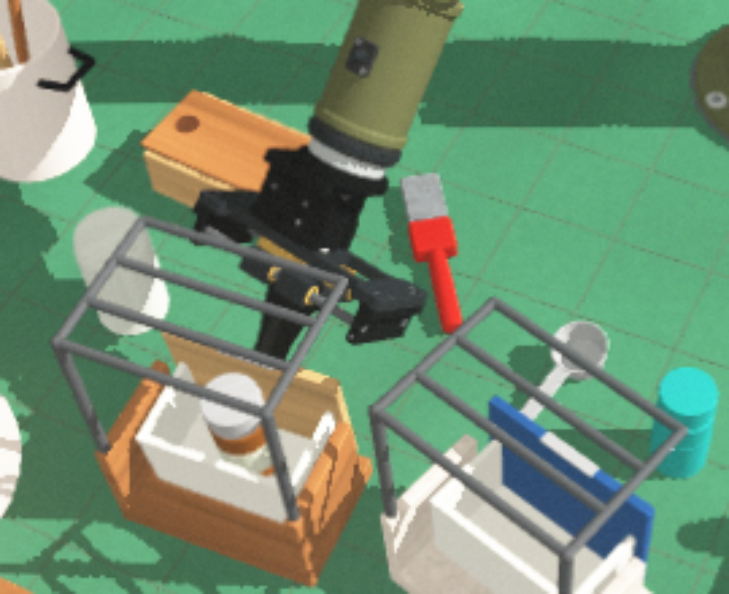

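The wrist force rose to 15 N with little travel, so the bin is at its stop. Backing off gently to let it latch.

>>> step_arm:
  deltas:
    - [0, 0, 0, 2, 0, -2, 0]
    - [0, 0, 0, 5, -1, -4, 0]
    - [0, 0, 0, 9, -2, -7, 0]
    - [0, 0, 0, 14, -3, -11, 0]
    - [0, 0, 0, 20, -5, -16, 0]
    - [0, 0, 0, 27, -7, -22, 0]
    - [0, 0, 0, 34, -9, -28, 0]
    - [0, 0, 0, 40, -10, -34, 0]

```text
time: 21.05
position: [0.5626, -0.2747, 0.1096]
tool_rot: [0.25, 2.401, -0.092]
ft_force: [0.1, 0.2, -1.0]
grip_width: 0.008
```

```bash
python3 - <<'E' | tail -5
from tg import *
for x in (-.12,):
  R,p=push('bamboo',x,.2,32,0);print(p);delta(R,p)
im,c=save('scene','scene10')
L=[(panel('bamboo',0)[0],(255,0,255)),(panel('bamboo',.56)[0],(0,0,255))]
overlay('scene10','scene10',L,'o5',(120,390,130,350),2.7)
save('wrist','w7')
E
```

```text
blue [ 0.602  -0.0098 -0.2892] -16.56737626422596 [-2.1455 -1.4395  0.7507  0.0956  0.483   0.1875 -2.0046 -1.8383 -1.5218
 -0.8554  1.4113  1.0501  0.9298  0.1617 -1.5372 -2.2938]
[ 0.4918 -0.2865  0.2   ]
now 21.05 [ 0.5626 -0.2747  0.1096] q [ 1.51  0.05 -0.96  2.25 -0.85  0.26  2.69] F [ 0.1  0.2 -1. ] g 0.008
turn deg [-7.   9.8 -9.5] shift mm [ -10.5  -25.8 -112. ]
```

View pics/o5.png

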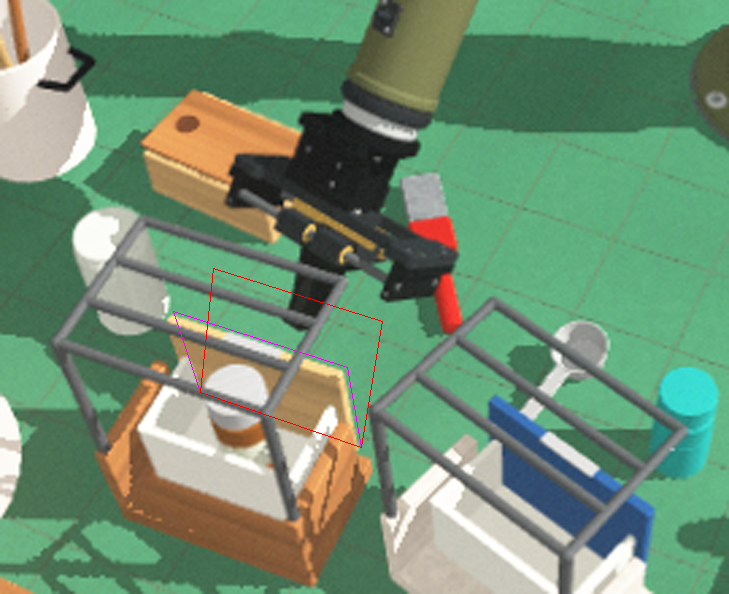

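View pics/w7.png

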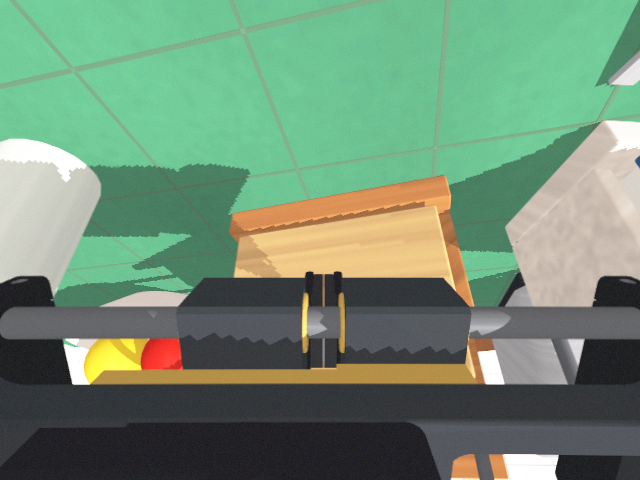

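The bin matches the shut outline. Retreating, then I'll recheck that it stays latched.

>>> step_arm:
  deltas:
    - [0, 0, 2, 0, 0, -8, 0]
    - [0, 0, 4, 0, 0, -18, 0]
    - [0, 0, 6, 0, 0, -32, 0]
    - [0, 0, 8, 0, 0, -48, 0]
    - [0, 1, 10, 0, 0, -64, 0]
    - [0, 3, 10, 0, 0, -80, 0]
    - [0, 5, 10, 0, 0, -95, 0]
    - [0, 7, 10, 0, 0, -105, 0]

```text
time: 22.15
position: [0.4942, -0.2614, 0.1896]
tool_rot: [0.476, 2.486, 0.002]
ft_force: [-0.1, -0.1, 0.2]
grip_width: 0.007
```

```bash
python3 - <<'E' | tail -1
from tg import *
R,p=push('bamboo',-.12,.2,32,0);delta(R,p)
save('scene','scene11');save('top','top11')
L=[(panel('bamboo',0)[0],(255,0,255)),(panel('blue',0)[0],(255,0,255))]
overlay('scene11','scene11',L,'o6',(120,390,130,350),2.9)
overlay('top11','top11',L,'o7',(230,500,110,330),2.9)
E
```

```text
turn deg [ -5.6   3.5 -19.9] shift mm [-12.4 -23.1  -7.2]
```

View pics/o6.png

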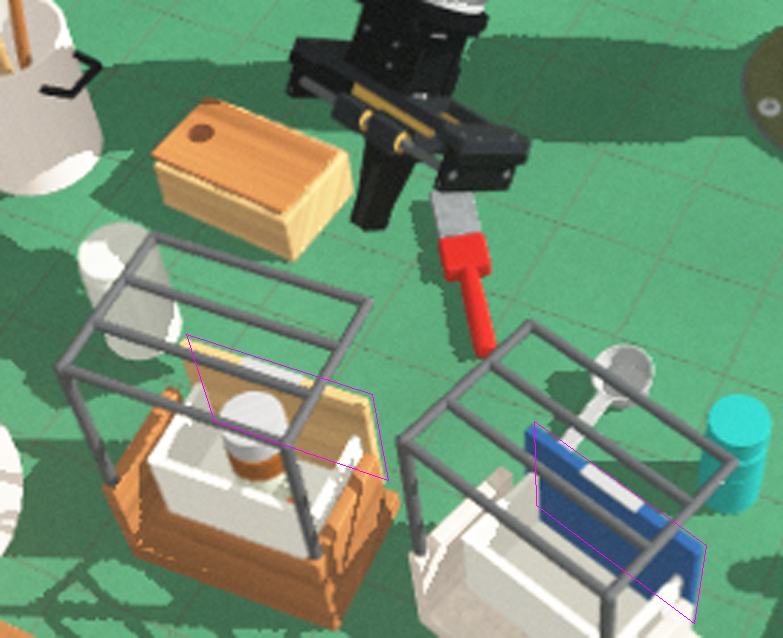

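View pics/o7.png

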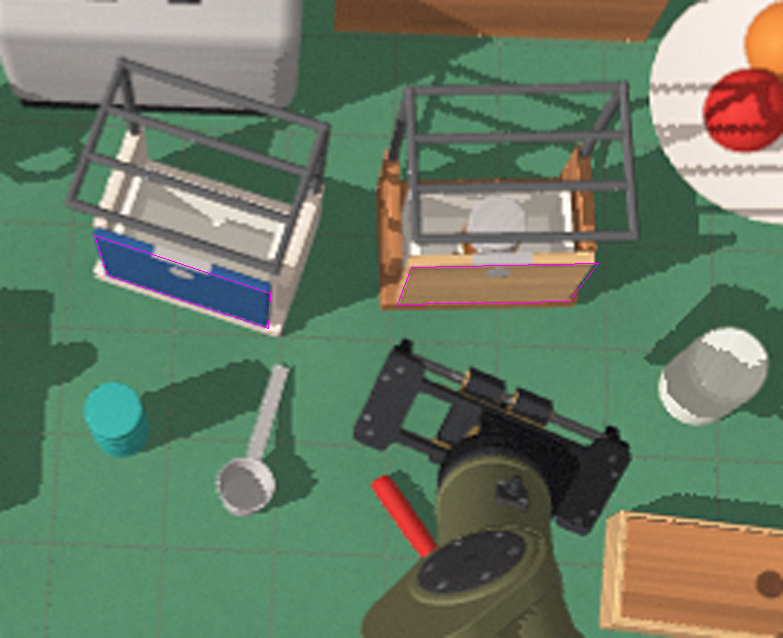

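View pics/top11.png

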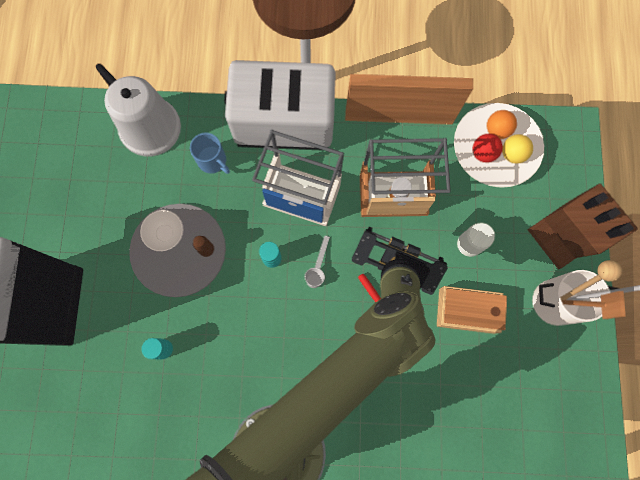

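Both fronts match the shut outlines. Next I'll check that the jar is upright by triangulating the cap.

```bash
python3 - <<'E' | tail -4
from tg import *
q=P['bamboo'];Rw=np.array([[np.cos(q[2]),np.sin(q[2])],[-np.sin(q[2]),np.cos(q[2])]])
t=(230+497/2.9,110+219/2.9);s=(120+254/2.9,130+416/2.9)
X=tri([(T,*t),(S,*s)]);a=atz(T,*t,.136);b=atz(S,*s,.136)
for v in(X,a,b): print(Rw@(v[:2]-q[:2]),v[2])
a=cv2.imread('pics/top11.png')[140:225,350:450];b=cv2.imread('pics/scene11.png')[220:350,140:270]
cv2.imwrite('pics/z1.png',cv2.resize(a,None,fx=7,fy=7,interpolation=2));cv2.imwrite('pics/z2.png',cv2.resize(b,None,fx=4.5,fy=4.5,interpolation=2))
E
```

```text
-0.8554  1.4113  1.0501  0.9298  0.1617 -1.5372 -2.2938]
[0.0427 0.0014] 0.13471889894081152
[0.0425 0.001 ] 0.13600000000000012
[0.0433 0.0027] 0.136
```

View pics/z1.png

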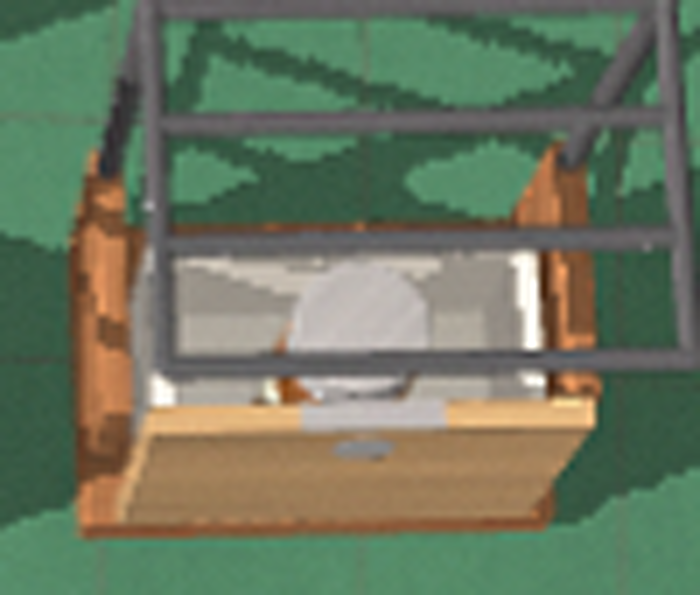

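View pics/z2.png

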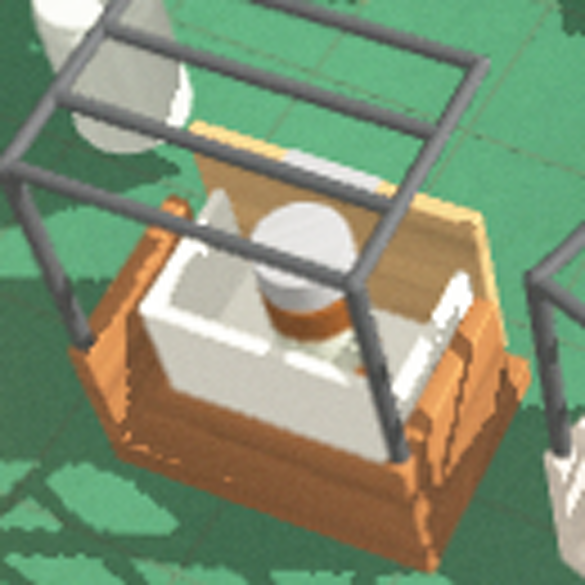

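The cap is at 43 mm behind the front face and 135 mm up, which is 99 mm above the bin floor, so the jar is upright. Both bins are shut and the gripper is clear, so I'm handing in.

```bash
python3 - <<'E'
from h import *
print(ctrl.get_state()['ft_force'],ctrl.close_job())
E
```

```text
the job is handed in; nothing more can be done
[0.71471716 0.83759927 0.35756582] None
```

The amber jar is standing cap up in the bamboo bin, both bins are shut, and the job is handed in. It took about 22 s of the 72 s allowed.

**What I did:** The bamboo bin was already springing open at the start, so it needed no opening press. I lifted the jar off the turntable, set it down along the tipped bin's axis and released it. One press to the stop (15 N at the wrist) then shut the bin.

**Last checks:**
- **Bins:** The bamboo bin stayed shut after I backed away. In the scene and top views, both front panels match the shut outline. I never touched the blue bin.
- **Jar:** The cap is 99 mm above the bin floor, within 3 mm of the bin's centre, so the jar is upright.
- **Everything else:** In the last top view the turntable items, scoop, box and mug look unmoved. The brush was partly hidden by the arm there, but looks unmoved in the scene view.
- **Gripper:** It was clear of everything, with under 2 N of force reading.

**Not ideal:** Joint 7 reached its 2.69 rad limit and joint 2 its -0.3 rad limit during the moves. The readings stopped at those values and did not go past them. I turned the tool a few degrees to ease them off.

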